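# Kit the battery hardware and close the stack

### The arm

A 6-joint arm with a two-finger parallel gripper is mounted at the origin on the work surface. World frame = base frame: x ahead of the robot, y to its left, z up, the work surface at z = 0. Lengths are in m, angles in rad, forces in N, time in s.
With the tool pointing down it reaches from about 0.35 to 0.975 m from the base axis. Payload 17.4 kg.
Tool frame: the origin (TCP) lies midway between the tips of the shut fingers; the grasp point (between the pads) lies robot.grip_depth behind it (robot.grip_depth is the distance from the TCP to the grasp point, in m); z points along the fingers, y is the line along which they close (so a half turn about z gives the same grasp; the last joint's range is limited). The gripper opens to 85 mm and grips with 20 to 120 N. Pads are 22 mm wide; open, the fingers measure 114 mm over their backs; the gripper's body (76 mm by 85 mm) begins 54 mm behind the grasp point. The pads swing forward as they close: fully open they stand 13 mm farther back than shut.
Start: joints at [-1.16, 0.116, 1.442, -0, 1.584, -0.038], TCP at [0.293, -0.608, 0.231] pointing down, gripper open.
Joint ranges: [-2.83, 2.83], [-0.83, 2.19], [0.07, 2.5], [-1.14, 4.28], [0.01, 3], [-2.97, 2.97]. Speed limits (rad/s): [1.89, 1.89, 2.22, 3.14, 3.14, 3.14].

### API

Orientations are given as a rotation vector (axis times angle).
In Python, from workcell import robot gives the robot as it stands. Calls block until the motion is done:
- robot.move_pose(position, orientation): joint-space move of the TCP to a pose.
- robot.move_l(position, orientation=None, speed=0.15): straight line of the TCP; orientation=None keeps the orientation; speed is the mean speed in m/s.
- robot.move_joints(angles): joint-space move.
- robot.command_gripper(opening, effort=None): finger opening in m; effort is the grip in N (None keeps the last); returns when the fingers have stopped.
- robot.dwell(seconds).
- robot.solve_ik(position, orientation): joint angles nearest the present ones, or None.
- robot.capture(name): name is "side" or "top"; returns a dict with "color" (400x640x3 uint8, red, green, blue), "depth" (400x640 float32, m along the optical axis (not along the pixel's ray), 0 where there is no reading), "mtx" (3x3 intrinsics, pixels), "distortion" ([k1, k2, p1, p2, k3] as OpenCV has them; the pictures are not rectified), "rvec" (rotation vector, rad) and "tvec" (3), from world to camera coordinates, as OpenCV has them. Camera axes: x right, y down, z forward; pixel columns grow to the right and rows downward; lengths in m; the calibration is good to about 2 mm. A picture is of the moment at which its call begins.
A pose or a line that the arm cannot do raises robot.IKError and nothing moves.
- robot.hand_in(): hands the job in; it is judged then, once.
Trained networks look in a picture, given as the dict that the camera call returned (one of the last four; its "shot" number tells which), for a name from the list of things; names that differ only in an ending like _2 or _b are one class to them, and where a whole thing is asked for, a point or a joint stands for the part that bears it (a point fixed in the world has none). Each returns a list of dicts, best first, with "score" (0 to 1); they miss things now and then, are a little off and sometimes report something else, mostly with a low value. They report only what shows in the picture. A call takes as long as a camera call.
- robot.spot_in(picture, query): "bbox" ([left, top, right, bottom] in pixels, round what is visible of it).
- robot.cut_out(picture, query): "pixels" (400x640 bool, what is visible of it) and "bbox" ([left, top, right, bottom] in pixels, round what is visible of it).
Readings, each from a call of its own:
- robot.current_time(): time.
- robot.current_q(): joint angles.
- robot.current_joint_velocities(): joint speeds.
- robot.current_joint_efforts(): joint torques, N m.
- robot.current_tool_pos(): TCP position.
- robot.current_ee_rot(): TCP orientation.
- robot.current_force(): force on the tool from outside, world axes, zero at the start.
- robot.current_ft_torque(): the same for the moment, N m.
- robot.current_width(): finger opening in m.
- robot.current_grasp_force(): force on a finger pad.
Only numpy, scipy, OpenCV 4.12 (cv2) and the standard library are available. Lean on these libraries where they do the work, as an engineer would, in place of code of your own. Each camera call takes 0.05 s, during which the arm holds its last target. There are 200 camera calls.

### The job

Gather this battery's hardware into the lower kit tray, each part standing upright on the floor pad of its own pocket: the brass post with the red cap on the red pad, the brass post with the black cap on the black pad, the black wing nut on the blue pad. Leave the aluminium post and the bright steel wing nut where they stand. When all three parts are in, lift the upper tray by its yellow handle and stack it squarely on the kit tray so that all four corner pins drop fully into the sockets, and let go.

Things in the scene. Friction and masses are not known exactly. Their poses are not given: they have to be found in the camera images.
- post_red: Brass terminal post standing upright: round foot flange 40 mm diameter and 6 mm high, knurled body 28 mm diameter from 6 to 34 mm (grip here, any yaw), red plastic cap 22 mm diameter from 34 to 44 mm. Total height 44 mm, about 120 g. Origin at the centre of its underside, z up. Belongs to the kit.
- post_black: Brass terminal post standing upright: round foot flange 40 mm diameter and 6 mm high, knurled body 28 mm diameter from 6 to 34 mm (grip here, any yaw), black plastic cap 22 mm diameter from 34 to 44 mm. Total height 44 mm, about 120 g. Origin at the centre of its underside, z up. Belongs to the kit.
- nut_black: Black wing nut standing on its hub: round hub 22 mm diameter and 24 mm high (grip here, closing along its y), two wings 6 mm thick along its +x and -x, 48 mm over both, up to 33 mm high. About 40 g. Origin at the centre of its underside, z up. Belongs to the kit.
- top_tray: Loose upper aluminium tray, 230 x 130 mm (x, y), 0.4 kg, on 4 steel pins at x +-103, y +-53 mm: 9 mm thick, 12 long, last 5 tapering to 5 mm. Origin: centre, at pin-tip level. Floor 12-16 mm above it, rim to 34. Yellow handle bar along x over the middle: 120 mm long, 14 wide, 56-70 mm above origin, open below except legs at x +-54. Same after a half turn.
- kit_tray: Lower aluminium tray, fixed, 230 x 130 mm (x, y), rim 14 mm high. Origin: centre of underside. 3 pockets centred at x -64, 0, 64 mm, 12 mm high dividers at x +-32. Black corner posts 24 mm square, 58 high at x +-103, y +-53, each with a 14 mm socket 15 deep on top for a pin. Upper tray fully seated: its origin 46 mm above this one; parts in the pockets fit under it.
- liner_red: Red floor pad of one of the three pockets of the kit tray, 54 x 84 x 2 mm (x, y, z), fixed, its axes parallel to the kit tray's. It marks the pocket for the brass post with the red cap; the three pads trade pockets from start to start. Origin at the centre of its underside, 4 mm above the bench; its top, on which the part is to stand, is 6 mm above the bench.
- liner_black: Black floor pad of one of the three pockets of the kit tray, 54 x 84 x 2 mm (x, y, z), fixed, its axes parallel to the kit tray's. It marks the pocket for the brass post with the black cap; the three pads trade pockets from start to start. Origin at the centre of its underside, 4 mm above the bench; its top, on which the part is to stand, is 6 mm above the bench.
- liner_blue: Blue floor pad of one of the three pockets of the kit tray, 54 x 84 x 2 mm (x, y, z), fixed, its axes parallel to the kit tray's. It marks the pocket for the black wing nut; the three pads trade pockets from start to start. Origin at the centre of its underside, 4 mm above the bench; its top, on which the part is to stand, is 6 mm above the bench.
- post_alu: Silvery aluminium terminal post standing upright: round foot flange 40 mm diameter and 6 mm high, knurled body 28 mm diameter from 6 to 34 mm (grip here, any yaw), red plastic cap 22 mm diameter from 34 to 44 mm. Total height 44 mm, about 120 g. Origin at the centre of its underside, z up. A look-alike that does not belong to the kit.
- nut_steel: Bright steel wing nut standing on its hub: round hub 22 mm diameter and 24 mm high (grip here, closing along its y), two wings 6 mm thick along its +x and -x, 48 mm over both, up to 33 mm high. About 40 g. Origin at the centre of its underside, z up. A look-alike that does not belong to the kit.

How it is judged:
On the way, in this order (a step that is already met when the one before it is completed fails the run):
1. the three kit parts stand in their own pockets (x of post_red in the frame of liner_red between -0.022 and 0.022 m and y of post_red in the frame of liner_red between -0.052 and 0.052 m and z of post_red in the frame of liner_red below 0.007 m and angle between each of post_red, post_black, nut_black's own z axis and vertical below 0.12 rad and linear speed of each of post_red, post_black, nut_black below 0.02 m/s and x of post_black in the frame of liner_black between -0.022 and 0.022 m and y of post_black in the frame of liner_black between -0.052 and 0.052 m and z of post_black in the frame of liner_black below 0.007 m and x of nut_black in the frame of liner_blue between -0.022 and 0.022 m and y of nut_black in the frame of liner_blue between -0.052 and 0.052 m and z of nut_black in the frame of liner_blue below 0.007 m), for 0.2 s.
2. the upper tray is stacked with its pins down in the sockets (horizontal distance between top_tray and kit_tray below 0.007 m and z of top_tray in the frame of kit_tray between 0.042 and 0.049 m and angle between the x axis of top_tray and the x axis of kit_tray, either way round below 0.07 rad and angle between top_tray's own z axis and vertical below 0.04 rad and linear speed of top_tray below 0.02 m/s), for 0.2 s.
At the end, for the whole second after the job is handed in: Each kit part upright (0.12 rad) on its own pad (within 22 mm along, 52 mm across, under 7 mm above its underside); upper tray on the kit tray: centres within 7 mm, axes 0.07 rad, tilt 0.04 rad, origin 42-49 mm above; look-alikes moved under 30 mm; all at rest (all of step 1 and all of step 2 and distance of each of post_alu, nut_steel from where it was at the start of the episode below 0.03 m); the robot touches nothing.
It fails at once if a look-alike is displaced by more than 30 mm (distance of any of post_alu, nut_steel from where it was at the start of the episode above 0.03 m).
It also fails if it takes over 104 s, if anything falls off the work surface, if the arm or the gripper's body presses on something with over 40 N, if the wrist force passes 120 N, or if a joint passes its speed limit or range.

## Working session

There is one attempt and no reset: what is moved stays moved. The work goes in short steps, each a Python script; the robot and the scene stay as the last script left them, time stands still between calls to the robot, and variables do not carry over. Pictures are saved under pics/ and viewed, at most 14 in all, crops included, and the job is handed in when it is done.

```bash
mkdir -p pics; ls; python3 - <<'E'
from workcell import robot
import cv2
for n in("top","side"):
    p=robot.capture(n); cv2.imwrite(f"pics/{n}0.png",p["color"][:,:,::-1])
    print(n,p["mtx"].tolist(),p["distortion"],p["rvec"],p["tvec"])
print(robot.grip_depth,robot.current_ee_rot(),robot.current_time())
E
```

```text
pics
workcell.py
top [[432.20862507110326, 0.0, 320.88200251740994], [0.0, 432.20862507110326, 195.6710967819642], [0.0, 0.0, 1.0]] [-0.07203999  0.          0.          0.          0.        ] [ 2.1842529  -2.17445804  0.0846769 ] [-0.00766433  0.55286958  1.08392323]
side [[380.2391059705384, 0.0, 313.0961534874252], [0.0, 380.2391059705384, 198.6436279773118], [0.0, 0.0, 1.0]] [-0.05447946  0.          0.          0.          0.        ] [ 0.53224611 -2.51497457  1.45142166] [0.51065048 0.16345688 0.6068222 ]
0.0187 [-3.06185408e+00 -6.98812833e-01  3.55059198e-04] 0.1
```

View pics/top0.png

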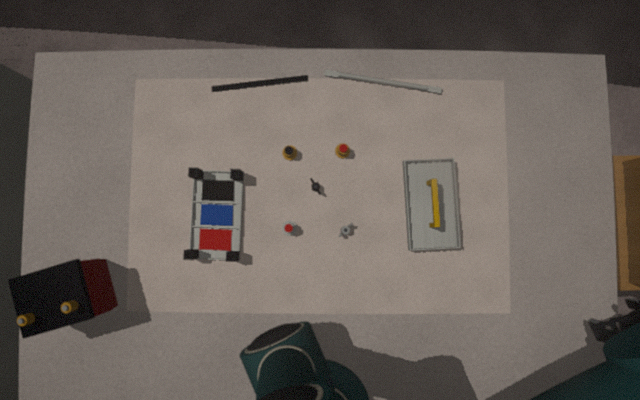

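View pics/side0.png

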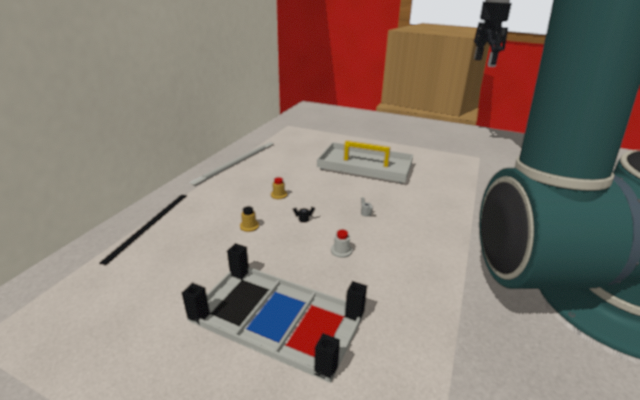

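Top view: black-cap brass post (289,153), red-cap brass post (343,150), black nut (316,187), alu (289,229), steel nut (347,231), kit tray (216,215), upper tray (434,205). The side view shows the pads black/blue/red clearly. Next I localise them.

```bash
cat > h.py <<'E'
from workcell import robot
import numpy as np, cv2
from scipy.spatial.transform import Rotation as R
def pts(p,mask=None):
    """world points (H,W,3) from depth"""
    h,w=p["depth"].shape
    uv=np.stack(np.meshgrid(np.arange(w),np.arange(h)),-1).reshape(-1,1,2).astype(float)
    n=cv2.undistortPoints(uv,p["mtx"],p["distortion"])[:,0]
    d=p["depth"].reshape(-1,1)
    c=np.hstack([n*d,d])
    Rm=cv2.Rodrigues(p["rvec"])[0]
    return ((c-p["tvec"].ravel())@Rm).reshape(h,w,3)
def ray(p,u,v,z):
    n=cv2.undistortPoints(np.array([[[u,v]]],float),p["mtx"],p["distortion"])[0,0]
    Rm=cv2.Rodrigues(p["rvec"])[0]; o=-Rm.T@p["tvec"].ravel(); d=Rm.T@np.array([*n,1])
    return (o+d*(z-o[2])/d[2])[:2]
def rect(P):
    (c,s,a)=cv2.minAreaRect((P[:,:2]*1000).astype(np.float32)); return np.array(c)/1000,s,a
E
python3 - <<'E'
from h import *
np.set_printoptions(precision=4,suppress=True)
for n in("top","side"):
    p=robot.capture(n); W=pts(p); z=W[...,2]
    np.savez(f"{n}.npz",**{k:p[k] for k in("color","depth","mtx","distortion","rvec","tvec")})
    print(n,"bench z",np.median(z[90:130,380:400]) if n=="top" else np.median(z[200:220,200:220]))
    for q in ("post_red","post_black","nut_black","post_alu","nut_steel","top_tray","kit_tray","liner_red","liner_black","liner_blue"):
        for r in robot.cut_out(p,q)[:2]:
            if r["score"]<.3: continue
            m=r["pixels"]; P=W[m&(p["depth"]>0)]; zz=P[:,2]
            v,u=np.nonzero(m)
            print(q,round(r["score"],2),m.sum(),"uv",u.mean().round(1),v.mean().round(1),"med",np.median(P,0),"zmax",np.percentile(zz,95), "top-mean",P[zz>.03].mean(0) if (zz>.03).any() else None)
            if 'tray' in q or 'liner' in q: print("   rect",rect(P))
            np.save(f"m_{n}_{q}.npy",m) if r is not None else 0
E
```

```text
top bench z 0.0011992037825597414
post_black 0.58 175 uv 289.1 152.1 med [0.6638 0.0761 0.0322] zmax 0.04575995334834924 top-mean [0.6669 0.0785 0.0402]
nut_black 0.44 642 uv 217.6 189.3 med [0.5703 0.2643 0.0067] zmax 0.010132655953563732 top-mean None
post_alu 0.69 191 uv 288.8 228.0 med [0.4699 0.0761 0.0322] zmax 0.046151698228496324 top-mean [0.471  0.0769 0.0402]
nut_steel 0.51 78 uv 344.3 229.8 med [ 0.4656 -0.0645  0.0247] zmax 0.03300732943371005 top-mean [ 0.4602 -0.0601  0.0327]
top_tray 0.56 4840 uv 430.7 203.8 med [ 0.5329 -0.2839  0.0168] zmax 0.06805095971950623 top-mean [ 0.5345 -0.2869  0.0493]
   rect (array([ 0.5361, -0.2924]), (242.631591796875, 145.04981994628906), 2.9746153354644775)
kit_tray 0.74 2604 uv 215.0 215.0 med [0.4996 0.272  0.0064] zmax 0.05834921231823584 top-mean [0.5047 0.2634 0.0521]
   rect (array([0.503 , 0.2696]), (139.2501678466797, 233.647216796875), 87.88077545166016)
kit_tray 0.36 141 uv 288.7 227.8 med [0.4699 0.0762 0.0357] zmax 0.04669595207263213 top-mean [0.471  0.0769 0.0402]
   rect (array([0.4701, 0.0782]), (31.00412940979004, 33.7
[... 1721 characters left out ...]

   rect (array([0.5147, 0.2345]), (192.8354034423828, 258.83245849609375), 88.42155456542969)
liner_red 0.69 1464 uv 312.6 329.3 med [0.442  0.2653 0.0067] zmax 0.008105656263072724 top-mean [0.4114 0.3097 0.0587]
   rect (array([0.4389, 0.265 ]), (54.59696578979492, 89.44422912597656), 0.2088615894317627)
liner_black 0.68 1440 uv 239.3 302.6 med [0.5647 0.2678 0.0065] zmax 0.007996113657020415 top-mean None
   rect (array([0.5659, 0.2625]), (89.40813446044922, 60.65875244140625), 89.59387969970703)
liner_blue 0.81 1587 uv 275.8 316.8 med [0.5004 0.2697 0.0066] zmax 0.008022959731856008 top-mean None
   rect (array([0.4992, 0.2635]), (88.89006042480469, 57.62665939331055), 88.0474624633789)
```

```bash
python3 - <<'E'
from h import *
np.set_printoptions(precision=4,suppress=True)
c={"post_red":(.667,-.056),"post_black":(.664,.079),"post_alu":(.468,.078),"nut_black":(.573,.011),"nut_steel":(.46,-.062)}
for n in("top","side"):
    p=dict(np.load(n+".npz")); W=pts(p).reshape(-1,3); z=W[:,2]; print(n)
    for q,xy in c.items():
        near=np.hypot(*(W[:,:2]-xy).T)<.04
        lo=.0425 if 'post' in q else .018
        P=W[near&(z>lo)&(z<.06)]; C,s,a=rect(P)
        ev,V=np.linalg.eigh(np.cov(P[:,:2].T)); v=V[:,1]
        print(q,len(P),P.mean(0),"rect",C,s,a,"pca",np.arctan2(v[1],v[0]),np.sqrt(ev))
    P=W[(z>.060)&(z<.08)&(abs(W[:,0]-.53)<.1)&(abs(W[:,1]+.285)<.1)]; C,s,a=rect(P)
    d=cv2.fitLine(P[:,:2].astype(np.float32),cv2.DIST_HUBER,0,.01,.01).ravel()
    print("handle",len(P),P.mean(0),C,s,a,"ang",np.arctan2(d[1],d[0]))
    P=W[(z>.055)&(z<.066)&(abs(W[:,0]-.503)<.16)&(abs(W[:,1]-.267)<.1)]
    K=[]
    for sx in(-1,1):
        for sy in(-1,1):
            S=P[(np.sign(P[:,0]-.503)==sx)&(np.sign(P[:,1]-.267)==sy)]
            if len(S)>5:
                C,s,a=rect(S); K.append(C); print("corner",sx,sy,len(S),C,s)
    if len(K)==4:
        K=np.array(K); v=(K[2]+K[3]-K[0]-K[1]); print("kit",K.mean(0),np.arctan2(v[1],v[0]))
E
```

```text
top
post_red 45 [ 0.6734 -0.0593  0.0451] rect [ 0.6735 -0.0595] (17.888734817504883, 18.68337059020996) 89.34741973876953 pca 2.9741168949182857 [0.0052 0.0055]
post_black 46 [0.6677 0.0792 0.0448] rect [0.6674 0.0792] (19.379419326782227, 19.65994644165039) 65.4538803100586 pca 1.1074331450619088 [0.0052 0.0056]
post_alu 45 [0.4708 0.0767 0.045 ] rect [0.4711 0.0765] (17.425457000732422, 20.083324432373047) 0.24386624991893768 pca -2.361174964428068 [0.0054 0.0056]
nut_black 82 [0.5779 0.011  0.0265] rect [0.5781 0.0104] (41.03782272338867, 21.00847053527832) 8.213227272033691 pca -2.6117677231386534 [0.0048 0.0106]
nut_steel 83 [ 0.4667 -0.0663  0.0259] rect [ 0.4664 -0.0659] (20.294713973999023, 41.98476028442383) 23.63252067565918 pca 2.3439454904602695 [0.0047 0.0107]
handle 318 [ 0.5343 -0.2862  0.0693] [ 0.535  -0.2871] (119.15066528320312, 15.060626029968262) 3.028491973876953 ang 0.05282263
corner -1 -1 73 [0.3989 0.2165] (23.635305404663086, 22.379560470581055)
corner -1 1 65 [0.4027 0.3223] (22.58365249633789, 22.253978729248047)
corner 1 -1 69 [0.6049 0.2094] (24.9563446
[... 683 characters left out ...]
418, 20.163131713867188) 8.487754821777344 pca -2.6154668914313834 [0.0044 0.0126]
nut_steel 106 [ 0.463  -0.0668  0.0256] rect [ 0.4631 -0.0691] (20.30286979675293, 45.01464080810547) 24.380367279052734 pca 2.3296572649973695 [0.0045 0.013 ]
handle 266 [ 0.5289 -0.2848  0.0673] [ 0.5303 -0.2869] (116.544677734375, 17.309038162231445) 1.612747311592102 ang 0.050515518
corner -1 -1 194 [0.3972 0.2155] (25.331628799438477, 24.357566833496094)
corner -1 1 293 [0.4    0.3209] (26.26590919494629, 23.52738380432129)
corner 1 -1 150 [0.6022 0.2084] (24.65308380126953, 25.722518920898438)
corner 1 1 213 [0.6058 0.314 ] (26.41705322265625, 26.206890106201172)
kit [0.5013 0.2647] -0.033895543424930424
```

```bash
python3 - <<'E'
from h import *
np.set_printoptions(precision=4,suppress=True)
ims=[]
for n,b in(("top",(300,172,32,32)),("side",(284,195,40,40))):
    p=dict(np.load(n+".npz")); W=pts(p).reshape(-1,3); z=W[:,2]
    for lo in(.022,.0265,.029):
        P=W[(np.hypot(*(W[:,:2]-(.5755,.010)).T)<.04)&(z>lo)&(z<.05)]
        ev,V=np.linalg.eigh(np.cov(P[:,:2].T)); v=V[:,1]
        print(n,lo,len(P),P.mean(0),np.arctan2(v[1],v[0])%np.pi,np.sqrt(ev))
        if lo==.0265: print(np.round(P*1000)[::3].tolist())
    x,y,w,h=b; ims.append(cv2.resize(p["color"][y:y+h,x:x+w,::-1],(400,400),interpolation=cv2.INTER_CUBIC))
cv2.imwrite("pics/nut.png",np.hstack(ims))
E
```

```text
top 0.022 78 [0.5779 0.0111 0.0268] 0.5271613346568871 [0.0047 0.0108]
top 0.0265 32 [0.5781 0.0106 0.0301] 0.5223744699791588 [0.0033 0.0149]
[[597.0, 23.0, 32.0], [594.0, 20.0, 33.0], [592.0, 20.0, 30.0], [590.0, 18.0, 29.0], [585.0, 10.0, 27.0], [577.0, 20.0, 27.0], [575.0, 2.0, 27.0], [569.0, 7.0, 29.0], [564.0, 5.0, 36.0], [562.0, 5.0, 30.0], [559.0, 2.0, 35.0]]
top 0.029 21 [0.5779 0.0106 0.0315] 0.5155026994787351 [0.0024 0.0176]
side 0.022 112 [0.5735 0.0089 0.0263] 0.529265633707086 [0.0042 0.0132]
side 0.0265 37 [0.5727 0.0084 0.0299] 0.5241476149466302 [0.0017 0.0184]
[[560.0, -2.0, 34.0], [562.0, 0.0, 32.0], [556.0, -2.0, 32.0], [591.0, 19.0, 32.0], [586.0, 15.0, 31.0], [558.0, -2.0, 29.0], [592.0, 21.0, 31.0], [588.0, 16.0, 29.0], [561.0, 2.0, 28.0], [556.0, -2.0, 27.0], [591.0, 20.0, 28.0], [586.0, 15.0, 27.0], [571.0, 13.0, 27.0]]
side 0.029 22 [0.575  0.0092 0.0313] 0.531733249848334 [0.0015 0.0189]
```

View pics/nut.png

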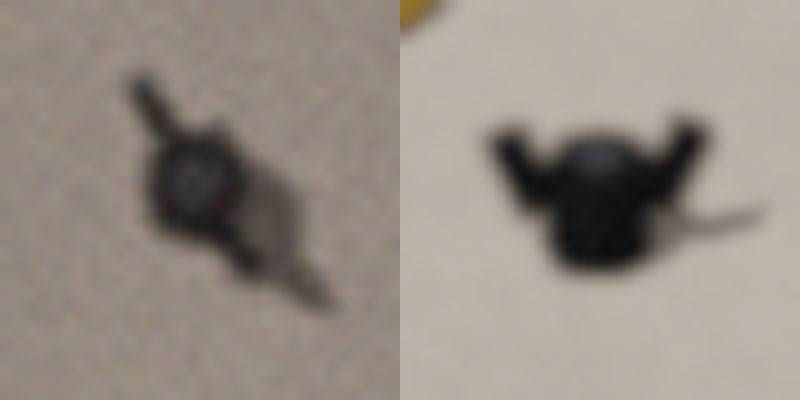

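The crop shows the black nut's wings running upper-left to lower-right, which matches the fitted yaw of 0.525 rad. I'll pick the black post first.

```bash
cat >> h.py <<'E'
def ori(a): return R.from_rotvec([0,0,a])*R.from_rotvec([np.pi,0,0])
def rv(a): return ori(a).as_rotvec()
KIT=np.array([.5026,.2654]); KA=-.033
def kit(x,y=0):
    c,s=np.cos(KA),np.sin(KA); return KIT+[c*x-s*y,s*x+c*y]
def pickplace(xy,yaw,zg,to,wopen=.06,wrel=.045,zsafe=.14,effort=40):
    robot.command_gripper(wopen,effort)
    robot.move_pose([*xy,zsafe],rv(yaw))
    robot.move_l([*xy,zg],speed=.2)
    robot.command_gripper(0,effort)
    print("grip w",robot.current_width(),"F",robot.current_grasp_force())
    robot.move_l([*xy,zsafe],speed=.25)
    print("lifted w",robot.current_width(),robot.current_force())
    robot.move_pose([*to,zsafe],rv(KA))
    robot.move_l([*to,.04],speed=.25)
    robot.move_l([*to,zg+.007],speed=.06)
    print("placed F",robot.current_force(),robot.current_tool_pos())
    robot.command_gripper(wrel,effort)
    robot.move_l([*to,zsafe],speed=.25)
    print("t",robot.current_time())
E
python3 - <<'E'
from h import *
print(robot.solve_ik([.666,.0783,.14],rv(KA)),robot.solve_ik([.5755,.01,.14],rv(.525)))
pickplace((.666,.0783),KA,.011,kit(.064))
p=robot.capture("side"); cv2.imwrite("pics/s1.png",p["color"][:,:,::-1])
E
```

```text
[ 7.89947801e-02  1.44169862e-01  1.55944906e+00 -8.88178420e-16
  1.43797373e+00  1.68279111e+00] [-0.02694267 -0.06087063  1.77098104  0.          1.43148225  1.01885366]
grip w 0.02700167992382974 F 39.09001350402832
lifted w 0.026877011693996814 [-0.04217268 -0.68281383 -2.71665472]
placed F [ 0.55719437  0.6964003  -0.26226579] [0.56663756 0.26332845 0.01787014]
t 9.0833
```

View pics/s1.png

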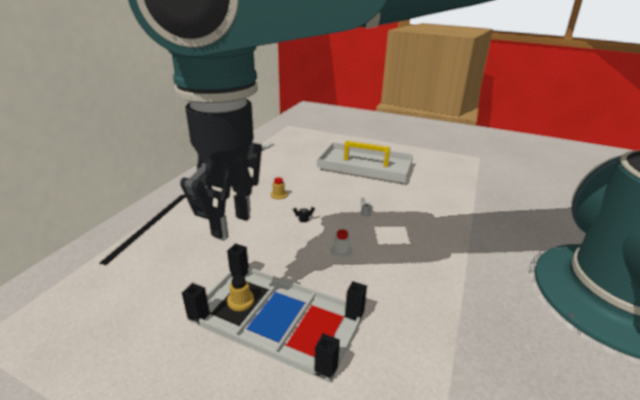

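The black-cap post stands upright on the black pad at (240,295). Now the red post and the nut.

```bash
python3 - <<'E'
from h import *
pickplace((.6712,-.0605),KA,.011,kit(-.064))
pickplace((.5755,.010),.525,.004,kit(0),wopen=.05,wrel=.04)
robot.command_gripper(.05); robot.move_pose([.53,-.1,.2],rv(.05))
p=robot.capture("side"); cv2.imwrite("pics/s2.png",p["color"][:,:,::-1])
q=robot.capture("top"); cv2.imwrite("pics/t2.png",q["color"][:,:,::-1])
np.set_printoptions(precision=4,suppress=True)
for n,p in(("side",p),("top",q)):
    W=pts(p).reshape(-1,3); z=W[:,2]
    for x in(-.064,0,.064):
        P=W[(np.hypot(*(W[:,:2]-kit(x)).T)<.03)&(z>.02)&(z<.08)]
        print(n,x,len(P),P[P[:,2]>(.048 if x else .026)].mean(0)-[*kit(x),0],np.percentile(z[(np.hypot(*(W[:,:2]-kit(x)).T)<.03)],99))
E
```

```text
grip w 0.026691935435283917 F 39.07992660999298
lifted w 0.026730171525169846 [ 0.16837857 -0.3508514  -1.91851038]
placed F [ 0.51591449 -0.03953937  0.77079077] [0.43875298 0.26759914 0.01792474]
t 16.0917
grip w 0.02094093220823996 F 38.93290579319
lifted w 0.020994799468976384 [ 0.02224937 -0.32590281 -1.03578981]
placed F [-0.18512562 -1.09575845  0.38068828] [0.50250247 0.26537729 0.0105782 ]
t 22.5417
side -0.064 489 [-0.0012  0.0003  0.0501] 0.051163925927665894
side 0 339 [-0.0029  0.0008  0.0314] 0.03812183427606979
side 0.064 441 [-0.0019  0.0003  0.05  ] 0.0512271877254057
top -0.064 120 [0.0023 0.0013 0.0509] 0.053728818995613936
top 0 100 [0.0004 0.0004 0.0319] 0.037957315423829976
top 0.064 121 [0.0021 0.0003 0.0513] 0.05370750045997808
```

View pics/s2.png

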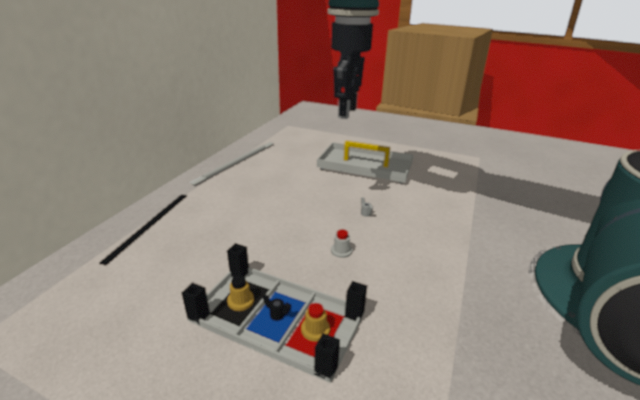

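View pics/t2.png

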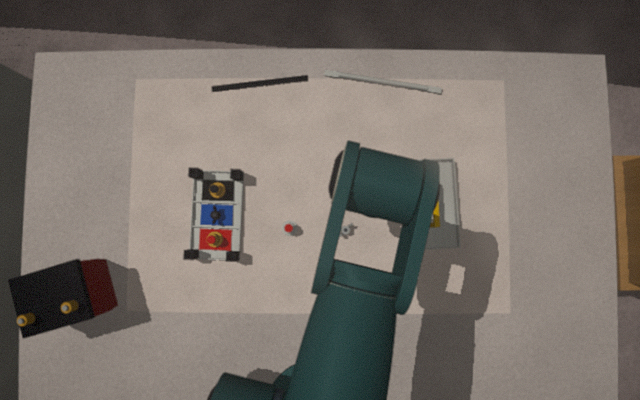

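All three parts stand centred on their own pads: posts at (217,189) and (216,239), nut at (216,214) in the top view. Averaging the two cameras puts them within 1 mm of where I commanded them. Before the lift I'll check the upper tray centre from its rim.

```bash
cat >> h.py <<'E'
from scipy.optimize import least_squares
def rimfit(W,c0,zlo,zhi,a0,hx=.115,hy=.065):
    """fit the outer rectangle's rim: points lie just inside the outline"""
    P=W[(W[:,2]>zlo)&(W[:,2]<zhi)][:,:2]; P=P[(abs(P-c0)<[.13,.08]).all(1)]
    t=.0015
    def res(v):
        c,s=np.cos(v[2]),np.sin(v[2]); q=(P-v[:2])@np.array([[c,-s],[s,c]])
        d=np.minimum(abs(abs(q[:,0])-(hx-t)),abs(abs(q[:,1])-(hy-t)))
        return d
    r=least_squares(res,[*c0,a0],loss="soft_l1",f_scale=.002); return r.x,len(P),np.median(res(r.x))
E
python3 - <<'E'
from h import *
np.set_printoptions(precision=4,suppress=True)
for n in("top","side"):
    p=dict(np.load(n+".npz")); W=pts(p).reshape(-1,3)
    for lo,hi in((.028,.038),(.031,.038)): print(n,rimfit(W,np.array([.5327,-.287]),lo,hi,.05))
E
```

```text
top (array([ 0.5339, -0.2858,  0.0543]), 470, np.float64(0.0008800885875001954))
top (array([ 0.5339, -0.286 ,  0.0533]), 375, np.float64(0.0008324028308427239))
side (array([ 0.5302, -0.2886,  0.0469]), 523, np.float64(0.0011976735655176846))
side (array([ 0.5306, -0.2887,  0.0463]), 347, np.float64(0.0011629447068806642))
```

```bash
python3 - <<'E'
from h import *
np.set_printoptions(precision=4,suppress=True)
xy=(.5322,-.2873); a=.0505
robot.move_pose([*xy,.16],rv(a))
robot.move_l([*xy,.0445],speed=.15)
robot.command_gripper(0,100)
print(robot.current_width(),robot.current_grasp_force(),robot.current_force())
robot.move_l([*xy,.18],speed=.12)
print(robot.current_width(),robot.current_force(),robot.current_ft_torque())
robot.move_l([*KIT,.18],rv(KA),speed=.2)
robot.move_l([*KIT,.14],speed=.1); robot.dwell(.3)
print(robot.current_tool_pos(),robot.current_time())
for n in("top","side"):
    p=robot.capture(n); W=pts(p).reshape(-1,3); cv2.imwrite(f"pics/{n}3.png",p["color"][:,:,::-1])
    z0=.14-.0445
    np.savez(n+"3.npz",**{k:p[k] for k in("color","depth","mtx","distortion","rvec","tvec")})
    print(n,rimfit(W,KIT,z0+.029,z0+.038,KA))
E
```

```text
0.012124690368735567 97.77706146240234 [-0.1491  1.8316  5.7521]
0.012443289952947852 [-0.4442  0.8779 -2.7889] [-0.0083 -0.0251  0.0089]
[0.5028 0.2655 0.1405] 31.475
top (array([ 0.5043,  0.2658, -0.0305]), 341, np.float64(0.0009391891940906255))
side (array([ 0.5016,  0.2654, -0.0312]), 1862, np.float64(0.0008657667981002287))
```

View pics/side3.png

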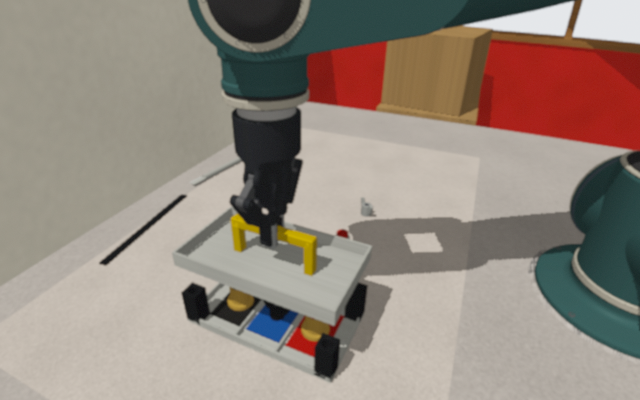

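The tray hangs level above the kit tray (side view, about (275,265)), centred within 0.5 mm. I'll lower it in steps and watch the force.

```bash
python3 - <<'E'
from h import *
np.set_printoptions(precision=4,suppress=True)
robot.move_l([*KIT,.108],speed=.08)
for z in(.104,.100,.097,.094,.092,.0908):
    robot.move_l([*KIT,z],speed=.04)
    f=robot.current_force(); print(z,robot.current_tool_pos()[2],f)
    if f[2]>15: break
E
```

```text
0.104 0.10400347582173008 [-0.2813 -0.1929 -2.1591]
0.1 0.09973378700085038 [-0.0468  0.5423 -2.8859]
0.097 0.09675601263886957 [-0.1519 -0.3655 -2.4386]
0.094 0.09375730790738666 [-0.4072  0.6406 -3.8187]
0.092 0.0919187181522729 [-0.0962 -0.7121 -2.7643]
0.0908 0.09158760250860279 [-4.1991 -1.6094  5.9056]
```

```bash
python3 - <<'E'
from h import *
np.set_printoptions(precision=4,suppress=True)
robot.command_gripper(.04); robot.dwell(.3)
robot.move_l([*KIT,.2],speed=.15)
robot.move_pose([.45,-.15,.3],rv(0)); robot.dwell(.3)
print(robot.current_time())
for n in("top","side"):
    p=robot.capture(n); W=pts(p).reshape(-1,3); cv2.imwrite(f"pics/{n}4.png",p["color"][:,:,::-1])
    v=rimfit(W,KIT,.046+.029,.046+.038,KA); P=W[(W[:,2]>.106)&(W[:,2]<.13)&(np.hypot(*(W[:,:2]-KIT).T)<.1)]
    print(n,v,"handle top z",np.median(P[:,2]) , P.mean(0))
    q=W[(abs(W[:,:2]-KIT)<[.12,.07]).all(1)&(W[:,2]>.073)&(W[:,2]<.09)]
    A=np.c_[q[:,:2]-KIT,np.ones(len(q))]; print("rim plane",np.linalg.lstsq(A,q[:,2],rcond=None)[0])
E
```

```text
37.0667
top (array([ 0.5043,  0.2663, -0.0256]), 481, np.float64(0.0009191968580530702)) handle top z 0.11613026007400748 [0.5038 0.2655 0.1157]
rim plane [-0.0004 -0.0034  0.0795]
side (array([ 0.5015,  0.2653, -0.0321]), 2052, np.float64(0.0008203059341830785)) handle top z 0.1157166016792521 [0.4973 0.268  0.114 ]
rim plane [-0.002   0.0021  0.0785]
```

View pics/side4.png

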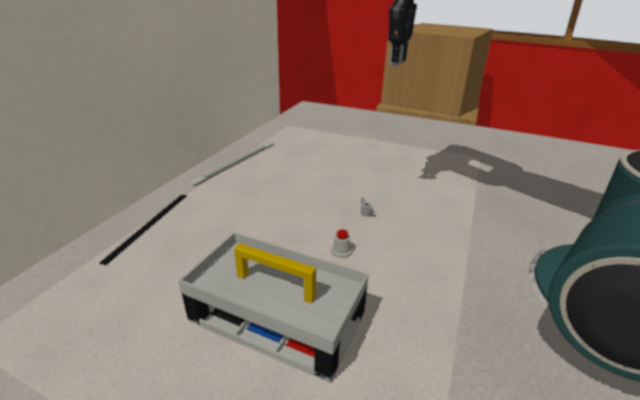

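The tray is seated and level: handle top at 0.116 m and rim at 0.079–0.080 m. In the side view the look-alikes at (342,243) and (366,208) haven't moved. Handing in.

```bash
python3 -c "
from workcell import robot
print(robot.hand_in())"
```

```text
the job is handed in; nothing more can be done
None
```

I handed the job in at about 37 s of the 104 s allowed: all three kit parts stand on their own pads, the upper tray is seated level on the kit tray, and the two look-alikes were left alone; the hand-in call did not return a verdict.

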